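Gauge two carrier caps and snap the fitting one onto the setting stud

ROBOT

A 7-joint arm with a two-finger parallel gripper is mounted at the origin on the work surface. World frame = base frame: x ahead of the robot, y to its left, z up, the work surface at z = 0. Lengths are in m, angles in degrees, forces in N, time in s.
With the tool pointing down it reaches from about 0.4 to 0.875 m from the base axis. Payload 6.5 kg.
Tool frame: the origin (TCP) lies midway between the tips of the shut fingers; the grasp point (between the pads) lies grip_depth behind it (grip_depth is the distance from the TCP to the grasp point, in m); y points along the fingers, x is the direction in which the jaws open and shut, and the axes are right-handed (so a half turn about y gives the same grasp; the last joint's range is limited). The gripper opens to 85 mm and grips with 20 to 120 N. Pads are 22 mm wide; open, the fingers measure 114 mm over their backs; the gripper's body (76 mm by 85 mm) begins 54 mm behind the grasp point. The pads swing forward as they close: fully open they stand 13 mm farther back than shut.
Start: joints at [-77.647, 30.733, -0.252, 88.115, 0.149, 61.152, -4.079], TCP at [0.181, 0.624, 0.231] pointing down, gripper open.
Joint ranges: [-154.64, 154.64], [-21.42, 123.67], [-72.66, 72.17], [13.99, 137.28], [-74.86, 254.86], [10.95, 109.41], [-158.01, 158.01]. Speed limits (degrees/s): [136.94, 136.94, 180, 180, 180, 180, 180].

INTERFACE

Orientations are given as [roll, pitch, yaw] about the fixed x, y, z axes, in that order (R = Rz(yaw) Ry(pitch) Rx(roll)).
In Python, from workcell import * gives the robot as it stands.
- The arm moves only by the shell command python3 -m creep 'ROWS' [FORCE]. ROWS is text: rows parted by semicolons, each of 7 numbers parted by spaces: the closure, from -1 (fully open) to 1 (shut), so that 0 is half open, then the shift along the world's x, y, z scaled (see below), then the turn, a rotation vector about the world's x, y, z scaled (see below). In form: claw dx dy dz rx ry rz; .... A call has exactly 5 rows; each row is the pose to reach, as a shift and turn from the pose measured when the call began, turning the shorter way round; what a row does not reach only later rows make up. The controller multiplies each number of a shift by 0.25 m and each number of a turn by pi rad. A row lasts 1/8 s, in which the tool goes at most 62.5 mm and 10.7 degrees, less where a joint would pass 70% of its speed; a pose out of reach is approached as far as the arm can. A call with a number of a shift or a turn outside -1 to 1 is refused whole. A call with a gripper value outside its range is refused whole. The fingers move at their own pace and stop on an object; FORCE is the grip in N (left out, the last holds). Time passes only in rows, so rows that repeat a pose let the fingers close, or fill a call up. It gives the time, the measured TCP pose, the force and the opening at its end, in the units of the state.
- read_state(): the state, without advancing time (a new reading comes with each control period).
- read_camera(name): name is "side" or "top"; returns the picture (400x640x3 uint8, red, green, blue); there is no depth.
- camera_info(name): a dict with "intrinsics" (3x3 intrinsics, pixels), "k1" (the pictures are not rectified: a ray, as slopes to the right and down, at radius r is drawn at 1 + k1 r^2 times it, then the intrinsics apply), "extrinsics" (4x4, takes a point from camera to world coordinates). Camera axes: x right, y down, z forward; pixel columns grow to the right and rows downward; lengths in m; the calibration is good to about 2 mm. A picture is of the moment at which its call begins. camera_info takes no time and is no camera call.
- finish_job(): hands the job in, once; it reports no verdict.
The state is a dict: "t": time; "joint_positions": joint angles; "dq": joint speeds; "tau": joint torques, N m; "tool_pos": TCP position; "ee_rot": TCP orientation; "wrist_force": force on the tool from outside, world axes, zero at the start; "ft_torque": the same for the moment, N m; "width": opening from 0.0 (shut) to 1.0 (fully open).
Only numpy, scipy, OpenCV 4.12 (cv2) and the standard library are available. Lean on these libraries where they do the work, as an engineer would, in place of code of your own. Each camera call takes 0.05 s, during which the arm holds its last target.

TASK

Find out on the plain gauge pin which of the two steel carrier caps fits: only the right one slides all the way down the pin to its brass base, and it must have been fully down there before it is used. Put the cap that does not fit into the sweep tray and let go of it; press the fitting cap onto the spring-ball stud on the wooden block until it clicks, and keep pressing so that the sprung brass washer under it is squeezed well down. Finish like that, with the gripper still holding the cap pressed down, and leave the other things on the bench where they lie.

Things in the scene. Friction and masses are not known exactly. Their poses are not given: they have to be found in the camera images.
- cap_a: one of two steel caps alike outside, standing mouth-down: 30 mm wide, 32 mm tall plus a 23 mm wide 4 mm rim on top, 56-112 g, closed on top. In the underside a mouth, 4 mm deep lip, then a 24 mm bore up to 28 mm. One cap's mouth is 18 mm (fits pin and stud), the other's 12 mm (fits neither); which is which is not told: try on the pin. Origin: centre of underside, z up
- cap_b: one of two steel caps alike outside, standing mouth-down: 30 mm wide, 32 mm tall plus a 23 mm wide 4 mm rim on top, 56-112 g, closed on top. In the underside a mouth, 4 mm deep lip, then a 24 mm bore up to 28 mm. One cap's mouth is 18 mm (fits pin and stud), the other's 12 mm (fits neither); which is which is not told: try on the pin. Origin: centre of underside, z up
- gauge: gauge pin, fixed: plain steel pin 15.6 mm wide on a round brass base 56 mm wide, 20 mm high (flat top 44 mm). Pin top 46 mm above the bench, tapering to 7 mm over the last 7 mm. The fitting cap slides down until its underside is on the base, 20 mm up; the other stops about 42 mm up. Origin: centre of the base's underside on the bench, z up along the pin
- stud: snap stud, fixed: steel stud 15.6 mm wide on a dark wooden block 80 x 80 x 20 mm, top 50 mm above the bench, tapering to 7 mm over the last 7 mm. Four spring balls stand 3.2 mm out of its sides, centred 35.5 mm up; round its foot lies a sprung brass washer 36 mm wide. Origin: centre of the block's underside on the bench, z up along the stud
- stud_seat (a point): centre of the washer's upper face when unpressed, on the stud's axis, 28 mm above the bench (does not move). The fitting cap's underside meets the balls about 11 mm above it, needs a push of about 10 N there, clicks over at about 4 mm above it and drops onto the washer
- seat (a joint): how far the brass washer round the stud is pressed down, m: 0 is free, 0.004 is bottomed; its spring takes 3 N per mm (12 N at 4 mm), beyond that it is rigid
- tray: sweep tray, fixed: open wooden tray 140 (x) by 120 (y) mm, inside 128 by 108; floor 4 mm thick, walls 24 mm high, 6 mm thick; six 8 mm pegs, 34 mm high, in the two long walls; a low hinged gate (22 mm high), shut, closes its -x side. Origin: centre of its underside on the bench
- bezel_pusher: bystander: bezel pusher with a rosewood grip and steel shaft, about 115 mm long and 20 mm high, lying on the bench; origin on its underside near the middle, its shaft points along its +x
- bezel_ring: bystander: silver bezel cup ring, 26 mm wide, 10 mm high; origin at the centre of its underside
- wax_block: bystander: resin wax carving block, 40 x 60 x 24 mm; origin at the centre of its underside
- bur_stand: bystander: bronze bur stand, 38 x 62 x 26 mm, with eight small burs standing up to 50 mm; origin at the centre of its underside

How it is judged:
By the outcome, as a careful person would: the job done as asked, in the order asked, and still so for the second after the job is handed in, while the arm keeps its last pose, push and grip.
It also fails if it takes over 58 s, if anything falls off the work surface, if the arm or the gripper's body presses on something with over 40 N, if the wrist force passes 120 N, or if a joint passes its speed limit or range.

## Working session

There is one attempt and no reset: what is moved stays moved. The work goes in short steps, Python scripts to look and compute and a shell command to move; the robot and the scene stay as the last step left them, time stands still between calls to the robot, and variables do not carry over. Pictures are saved under pics/ and viewed, and the job is handed in when it is done.

```bash
mkdir -p pics; ls
python3 - <<'E'
from workcell import *
import cv2,json
print(read_state())
for n in("top","side"):
    im=read_camera(n); cv2.imwrite(f"pics/{n}0.png",im[:,:,::-1]); print(n,camera_info(n))
E
```

```text
pics
{'t': 0.0, 'joint_positions': array([-77.64652068,  30.779516  ,  -0.25355479,  88.16979109,
         0.14742255,  61.15203386,  -4.07863191]), 'dq': array([-0.10010472,  0.01873897,  0.09427995, -0.09571258,  0.00321404,
        0.14673074,  0.01325619]), 'tau': array([-3.89008683e-04, -5.83406603e+01,  1.04839168e+00, -2.59105504e+01,
        1.23211637e-02,  9.58028570e-03, -4.59124024e-06]), 'tool_pos': array([0.18060378, 0.62375112, 0.23039655]), 'ee_rot': array([-90.006436  ,   0.10081057,  73.85708109]), 'wrist_force': array([ 0.09965463, -0.45306325,  0.2826186 ]), 'ft_torque': array([-1.48946136e-02, -5.42841292e-05, -3.81396818e-02]), 'width': 1.0013925352225561}
top {'intrinsics': array([[426.49271018,   0.        , 315.15673467],
       [  0.        , 426.49271018, 198.38225143],
       [  0.        ,   0.        ,   1.        ]]), 'k1': -0.03759600439589393, 'extrinsics': array([[ 0.0053029 , -0.99082315,  0.13506062,  0.49790718],
       [-0.99998398, -0.00498719,  0.00267582, -0.04872047],
       [-0.00197769, -0.13507264, -0.99083372,  0.98818427],
       [ 0.        ,  0.        ,  0.        ,  1.        ]])}
side {'intrinsics': array([[411.07963803,   0.        , 320.27264242],
       [  0.        , 411.07963803, 208.255798  ],
       [  0.        ,   0.        ,   1.        ]]), 'k1': -0.04721910762882058, 'extrinsics': array([[ 0.9976361 , -0.05264583,  0.04416596,  0.58526481],
       [-0.06800673, -0.66412706,  0.74452021, -0.67029592],
       [-0.00986407, -0.74576382, -0.6661374 ,  0.63221026],
       [ 0.        ,  0.        ,  0.        ,  1.        ]])}
```

View pics/top0.png

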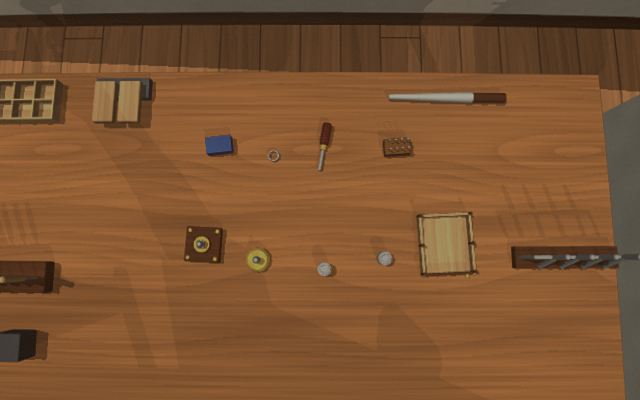

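View pics/side0.png

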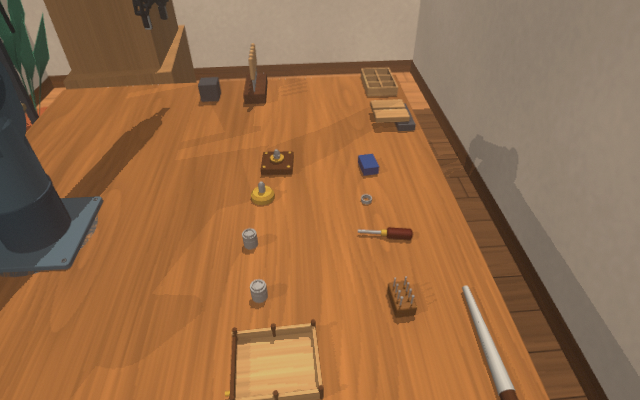

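The top view shows the stud block near (203,244), the gauge near (258,260), the caps near (325,270) and (386,258), and the tray near (446,244). The side view agrees. I'll zoom in and measure.

```bash
cat > h.py <<'E'
import numpy as np, cv2
from workcell import *
def ray(n,uv):
    c=camera_info(n);K=c["intrinsics"];E=c["extrinsics"];k=c["k1"]
    p=cv2.undistortPoints(np.array([[uv]],float),K,np.array([k,0,0,0,0.]))[0,0]
    return E[:3,3],E[:3,:3]@np.array([p[0],p[1],1.])
def onz(n,uv,z):
    o,d=ray(n,uv); return o+d*(z-o[2])/d[2]
def two(a,b):
    (o1,d1),(o2,d2)=ray("top",a),ray("side",b)
    A=np.stack([d1,-d2],1); s=np.linalg.lstsq(A,o2-o1,rcond=None)[0]
    p,q=o1+s[0]*d1,o2+s[1]*d2
    return (p+q)/2,np.linalg.norm(p-q)
def proj(n,P):
    c=camera_info(n);K=c["intrinsics"];E=np.linalg.inv(c["extrinsics"])
    return cv2.projectPoints(np.array([P],float),cv2.Rodrigues(E[:3,:3])[0],E[:3,3],K,np.array([c["k1"],0,0,0,0.]))[0][0,0]
def crop(src,dst,x0,y0,x1,y1,s):
    im=cv2.imread(src)[y0:y1,x0:x1]; cv2.imwrite(dst,cv2.resize(im,None,fx=s,fy=s,interpolation=cv2.INTER_CUBIC))
E
python3 - <<'E'
from h import *
crop("pics/top0.png","pics/t0a.png",180,220,340,290,5)
crop("pics/top0.png","pics/t0b.png",310,200,490,290,4)
crop("pics/side0.png","pics/s0a.png",220,130,340,250,5)
crop("pics/side0.png","pics/s0b.png",220,210,340,310,5)
E
```

```text
(no output)
```

View pics/t0a.png

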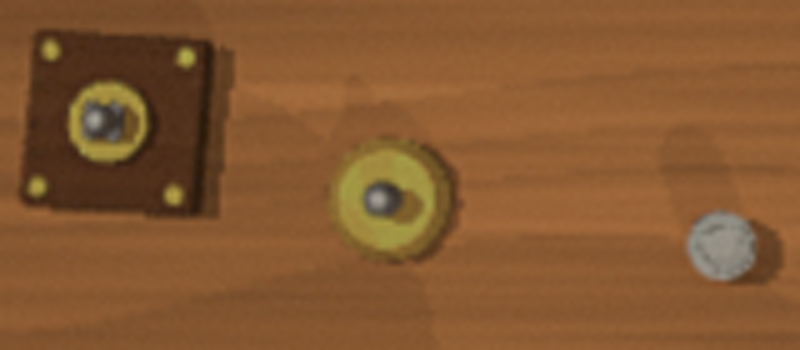

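View pics/t0b.png

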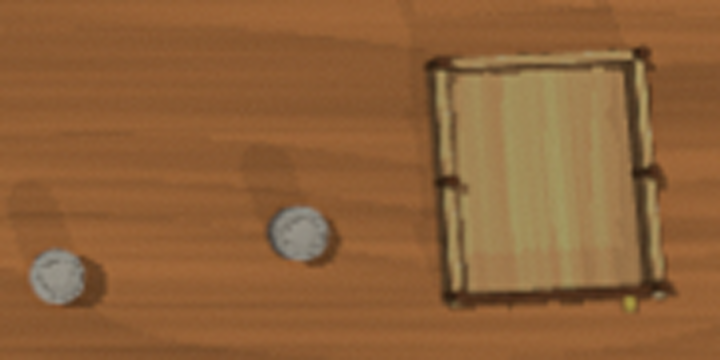

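View pics/s0a.png

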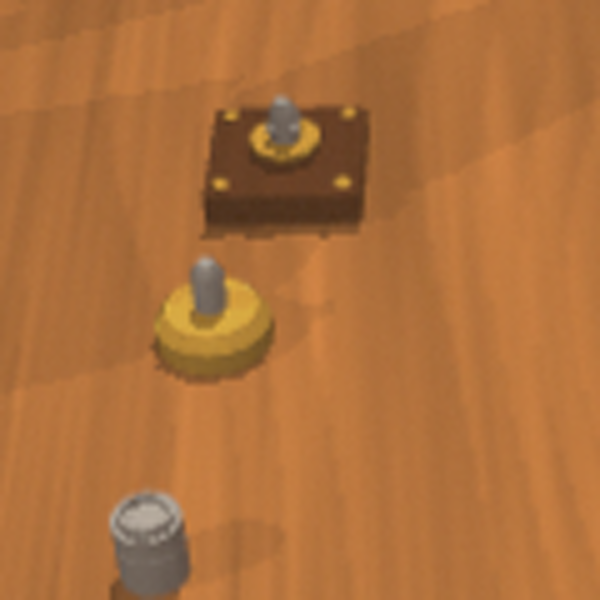

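View pics/s0b.png

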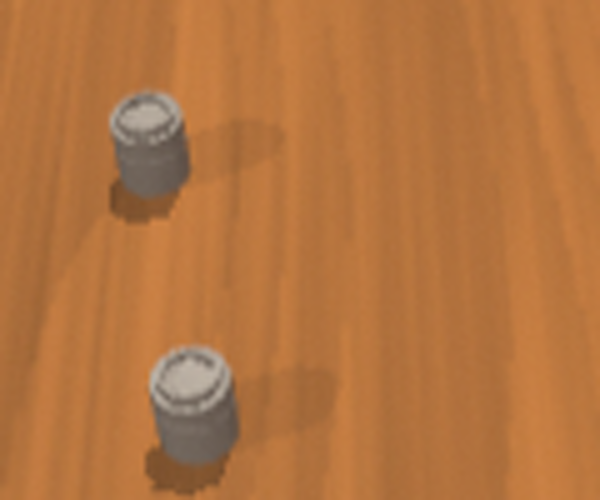

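In the zooms, stud and gauge tips, their brass rings and the cap tops are all clear. Now I'll take mask centroids.

```bash
cat > m.py <<'E'
from h import *
im=cv2.imread("pics/top0.png"); hsv=cv2.cvtColor(im,cv2.COLOR_BGR2HSV)
def blobs(mask,x0,y0,x1,y1,mn=15):
    m=np.zeros_like(mask);m[y0:y1,x0:x1]=mask[y0:y1,x0:x1]
    n,l,s,c=cv2.connectedComponentsWithStats(m); 
    return [(s[i][4],np.round(c[i],2),s[i][:4]) for i in range(1,n) if s[i][4]>=mn]
for p in [(201,244),(194,242),(258,255),(325,270),(385,258),(230,250),(350,250),(217,231)]: print(p,hsv[p[1],p[0]])
grey=((hsv[...,1]<60)&(hsv[...,2]>90)).astype(np.uint8)
br=((hsv[...,0]>=22)&(hsv[...,0]<36)&(hsv[...,1]>90)).astype(np.uint8)
dark=((hsv[...,2]<75)).astype(np.uint8)
for nm,m in (("grey",grey),("brass",br),("dark",dark)):
    for b in blobs(m,180,220,400,285): print(nm,b)
E
python3 m.py
```

```text
(201, 244) [15 59 69]
(194, 242) [ 25 152 161]
(258, 255) [ 24 156 159]
(325, 270) [ 24  25 151]
(385, 258) [ 20  26 148]
(230, 250) [ 14 165 142]
(350, 250) [ 13 163 147]
(217, 231) [ 28 146 171]
grey (np.int32(16), array([198.12, 243.5 ]), array([197, 241,   4,   6], dtype=int32))
grey (np.int32(145), array([384.35, 257.86]), array([378, 252,  14,  13], dtype=int32))
grey (np.int32(17), array([254.88, 259.59]), array([253, 258,   5,   4], dtype=int32))
grey (np.int32(132), array([323.98, 268.7 ]), array([318, 263,  13,  13], dtype=int32))
brass (np.int32(111), array([200.59, 243.61]), array([194, 237,  15,  15], dtype=int32))
brass (np.int32(228), array([256.5 , 259.23]), array([247, 250,  20,  20], dtype=int32))
dark (np.int32(161), array([213.91, 249.22]), array([185, 228,  38,  35], dtype=int32))
dark (np.int32(39), array([208.28, 246.15]), array([203, 237,   9,  17], dtype=int32))
dark (np.int32(19), array([202.  , 243.84]), array([199, 241,   6,   6], dtype=int32))
dark (np.int32(32), array([191.78, 250.94]), array([186, 249,  15,   5], dtype=int32))
```

Run:
```python
from h import *
T=lambda x,y:((x+.5)/5-.5+180,(y+.5)/5-.5+220)
B=lambda x,y:((x+.5)/4-.5+310,(y+.5)/4-.5+200)
S=lambda x,y:((x+.5)/5-.5+220,(y+.5)/5-.5+130)
S2=lambda x,y:((x+.5)/5-.5+220,(y+.5)/5-.5+210)
r=lambda a:np.round(a,4)
print("stud tip top",r(onz("top",T(100,119),.048)),"side",r(onz("side",S(281,100),.049)),two(T(100,119),S(281,100)))
print("washer",r(onz("top",T(109,122),.028)),r(onz("side",S(286,139),.028)))
print("block",r(np.mean([onz("top",T(*p),.02) for p in [(51,50),(187,57),(37,187),(174,195)]],0)),r(np.mean([onz("side",S(*p),.02) for p in [(232,116),(349,113),(220,184),(343,182)]],0)))
print("gauge tip",r(onz("top",T(380,198),.044)),r(onz("side",S(206,261),.045)))
print("gauge top face",r(onz("top",T(390,199),.02)),r(onz("side",S(217,316),.02)))
print("cap1",r(onz("top",(323.98,268.7),.035)),r(onz("side",S2(147,117),.036)))
print("cap2",r(onz("top",(384.35,257.86),.035)),r(onz("side",S2(190,377),.036)))
print("tray",[r(onz("top",B(*p),.024)) for p in [(435,63),(645,53),(452,300),(660,295)]])
for nm,uv in dict(wax=(219,146),ring=(274,156),pusher=(324,147),bur=(397,147)).items(): print(nm,r(onz("top",uv,.015)))
```

```text
stud tip top [0.5248 0.2077 0.048 ] side [0.5264 0.214  0.049 ] (array([0.52573625, 0.20617299, 0.05400015]), np.float64(0.0022960122239900032))
washer [0.524 0.209 0.028] [0.5273 0.2096 0.028 ]
block [0.5243 0.2097 0.02  ] [0.5267 0.213  0.02  ]
gauge tip [0.4912 0.0839 0.044 ] [0.4929 0.0888 0.045 ]
gauge top face [0.4906 0.0827 0.02  ] [0.4959 0.0787 0.02  ]
cap1 [ 0.4712 -0.0665  0.035 ] [ 0.4741 -0.0683  0.036 ]
cap2 [ 0.4956 -0.2002  0.035 ] [ 0.4976 -0.2028  0.036 ]
tray [array([ 0.5915, -0.281 ,  0.024 ]), array([ 0.5978, -0.4015,  0.024 ]), array([ 0.4586, -0.2871,  0.024 ]), array([ 0.4615, -0.4044,  0.024 ])]
wax [0.7536 0.1805 0.015 ]
ring [0.73   0.0506 0.015 ]
pusher [ 0.7521 -0.0662  0.015 ]
bur [ 0.7531 -0.2374  0.015 ]
```

```bash
python3 -m creep '-1 0.12 -0.18 0 0 0 -0.055; -1 0.24 -0.36 0 0 0 -0.11; -1 0.36 -0.54 0 0 0 -0.165; -1 0.48 -0.72 0 0 0 -0.22; -1 0.6 -0.9 0 0 0 -0.28' 60
```

```text
t: 0.72
tool_pos: [0.3313, 0.3971, 0.2303]
ee_rot: [-90.0, 0.1, 23.2]
wrist_force: [0.7, 0.7, 0.6]
width: 1.0
```

```bash
python3 -m creep '-1 0.06 -0.2 0 0 0 -0.03; -1 0.12 -0.4 0 0 0 -0.06; -1 0.18 -0.6 0 0 0 -0.09; -1 0.24 -0.8 0 0 0 -0.12; -1 0.3 -1 0 0 0 -0.129' ; python3 -m creep '-1 0.05 -0.2 -0.05 0 0 0; -1 0.1 -0.4 -0.1 0 0 0; -1 0.18 -0.6 -0.2 0 0 0; -1 0.25 -0.8 -0.3 0 0 0; -1 0.265 -0.857 -0.4 0 0 0'
```

```text
t: 1.35
tool_pos: [0.4064, 0.1454, 0.2303]
ee_rot: [-90.0, 0.1, -0.1]
wrist_force: [0.1, 0.2, -0.0]
width: 1.0
t: 1.98
tool_pos: [0.4733, -0.0726, 0.1296]
ee_rot: [-90.1, 0.1, -0.4]
wrist_force: [-0.7, 0.6, 0.1]
width: 0.997
```

```bash
python3 -m creep '-1 0 0.02 -0.15 0 0 0; -1 0 0.02 -0.3 0 0 0; -1 0 0.02 -0.4 0 0 0; -1 -0.003 0.022 -0.46 0 0 0; -1 -0.003 0.022 -0.48 0 0 0'
python3 - <<'E'
from h import *
for n in("top","side"): cv2.imwrite(f"pics/{n}1.png",read_camera(n)[:,:,::-1])
crop("pics/top1.png","pics/t1.png",260,200,400,320,5)
crop("pics/side1.png","pics/s1.png",180,170,320,290,5)
print(read_state()["tool_pos"])
E
```

```text
t: 2.6
tool_pos: [0.4721, -0.067, 0.009]
ee_rot: [-90.1, 0.1, -0.4]
wrist_force: [0.0, -0.3, 0.1]
width: 0.994
[ 0.47267325 -0.06708538  0.00969984]
```

View pics/s1.png

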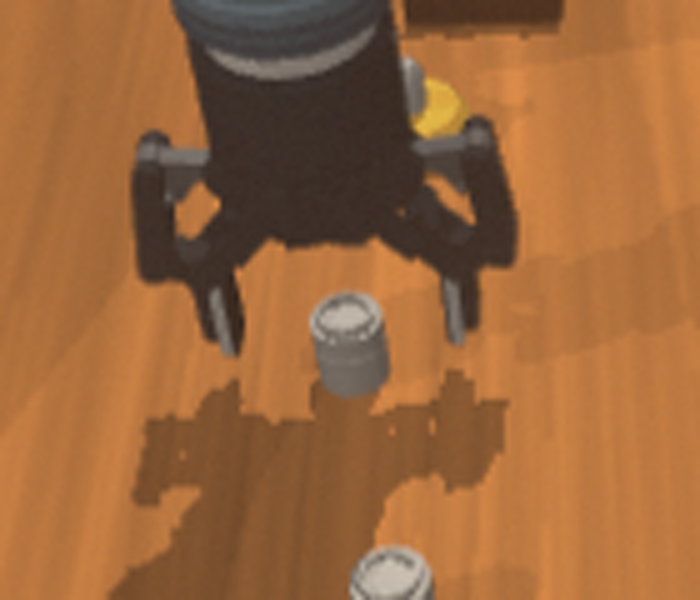

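View pics/t1.png

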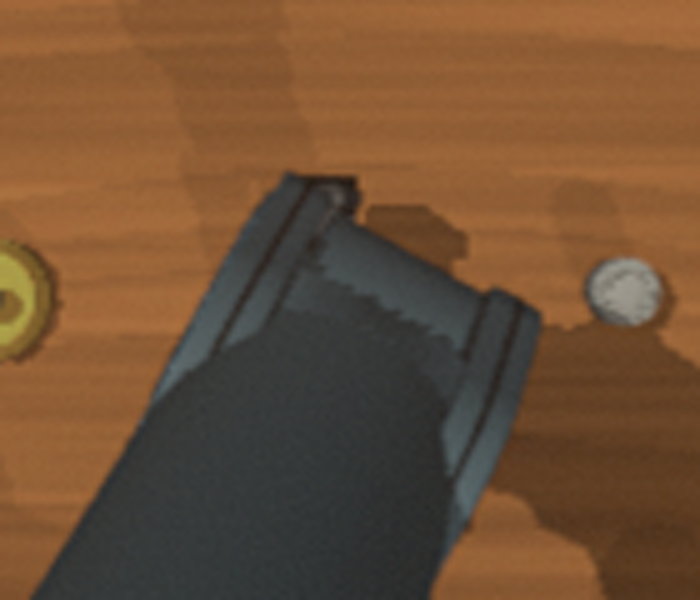

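The cap stands between the open fingers: in the side crop the fingertips are at (228,350) and (458,342) and the cap top is at (347,318). Checking y alignment.

Run:
```python
from h import *
S=lambda x,y:((x+.5)/5-.5+180,(y+.5)/5-.5+170)
for p in [(230,352),(456,342),(215,290)]: print(onz("side",S(*p),.022).round(4))
print(onz("side",S(347,317),.036).round(4), proj("side",[.4727,-.067,.022]))
```

```text
[ 0.4243 -0.0709  0.022 ]
[ 0.5175 -0.0723  0.022 ]
[ 0.4141 -0.0335  0.022 ]
[ 0.4741 -0.0683  0.036 ] [249.20572414 237.36307562]
```

```bash
python3 -m creep '-1 0 0 -0.014 0 0 0; 0 0 0 -0.014 0 0 0; 1 0 0 -0.014 0 0 0; 1 0 0 -0.014 0 0 0; 1 0 0 -0.014 0 0 0' 60; python3 -m creep '1 0 0 0 0 0 0; 1 0 0 0 0 0 0; 1 0 0 0.1 0 0 0; 1 0 0 0.2 0 0 0; 1 0 0 0.3 0 0 0'
python3 - <<'E'
from h import *
for n in("side",): cv2.imwrite(f"pics/{n}2.png",read_camera(n)[:,:,::-1])
crop("pics/side2.png","pics/s2.png",180,130,320,250,5)
print(read_state())
E
```

```text
t: 3.32
tool_pos: [0.4728, -0.0671, 0.0067]
ee_rot: [-90.1, 0.0, -0.4]
wrist_force: [-1.9, -0.1, 5.8]
width: 0.338
t: 3.95
tool_pos: [0.4726, -0.067, 0.0823]
ee_rot: [-90.1, 0.1, -0.4]
wrist_force: [-0.7, -0.3, -0.7]
width: 0.335
{'t': 4.0, 'joint_positions': array([-18.34526798,  30.04094085,  26.26046084, 120.71903438,
       -23.27082429,  33.90241367,  23.9523555 ]), 'dq': array([ 1.48530458,  2.30487512, -1.63765298, -0.56166288, -2.82270804,
       -5.11158349,  2.56370858]), 'tau': array([ -0.81247151, -35.62771082,   5.03082767, -13.38523954,
        -0.08359494,  -0.03630745,   0.09106057]), 'tool_pos': array([ 0.4742668 , -0.06736098,  0.08469692]), 'ee_rot': array([-90.07959559,  -0.16935289,  -0.4337693 ]), 'wrist_force': array([ 0.54191306, -0.1978345 ,  1.08410252]), 'ft_torque': array([-0.02772296, -0.11111767, -0.03289575]), 'width': 0.3369047236222011}
```

View pics/s2.png

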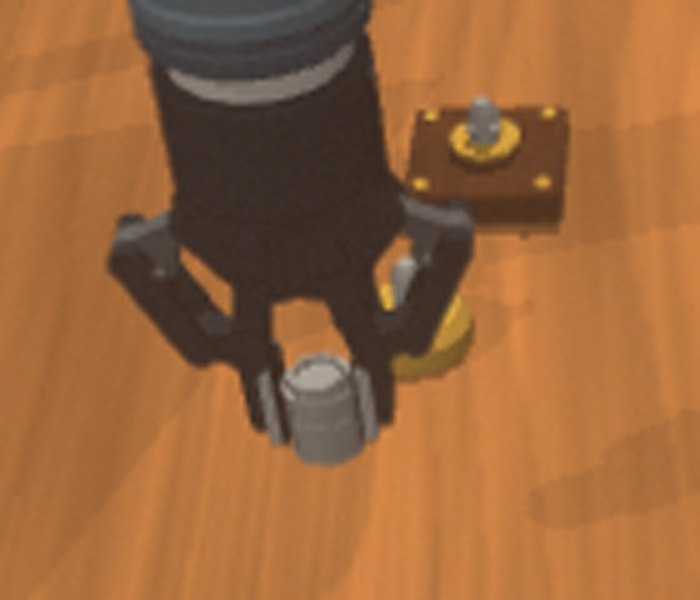

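Cap held at (320,410) of the crop. Moving above the gauge.

```bash
python3 -m creep '1 0.02 0.15 0 0 0 0; 1 0.035 0.3 0 0 0 0; 1 0.055 0.45 0 0 0 0; 1 0.07 0.6 0 0 0 0; 1 0.07 0.604 0 0 0 0'
python3 - <<'E'
from h import *
for n in("side","top"): cv2.imwrite(f"pics/{n}3.png",read_camera(n)[:,:,::-1])
crop("pics/side3.png","pics/s3.png",180,110,340,230,5)
crop("pics/top3.png","pics/t3.png",180,200,340,320,5)
print(read_state()["tool_pos"])
E
```

```text
t: 4.62
tool_pos: [0.4917, 0.0872, 0.0841]
ee_rot: [-90.0, -0.1, -0.1]
wrist_force: [-0.4, -0.4, -0.8]
width: 0.332
[0.49140066 0.08351725 0.08431334]
```

View pics/s3.png

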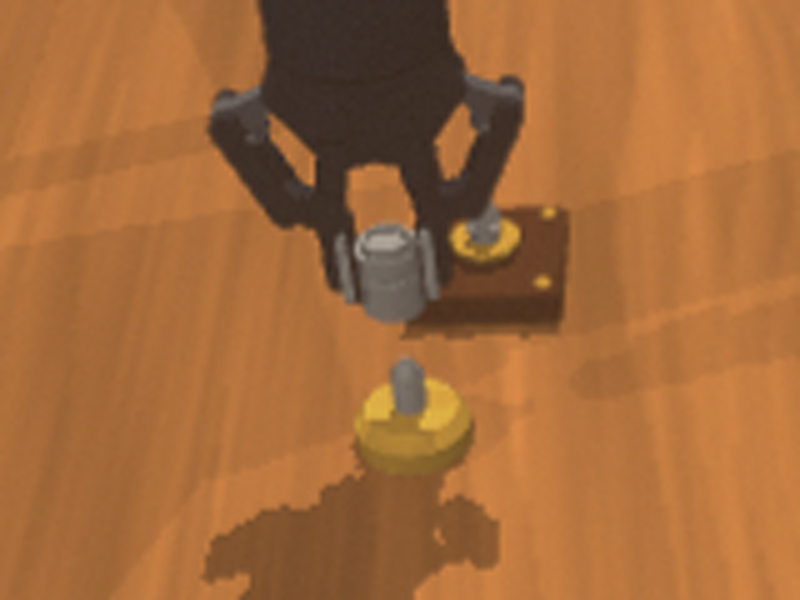

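View pics/t3.png

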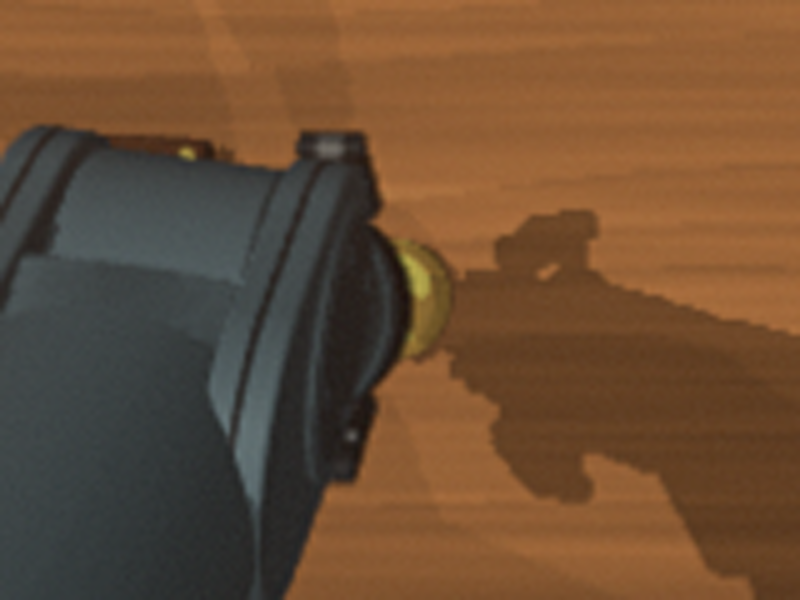

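Cap top is at side crop (387,241) and pin tip at (407,362). Computing the difference in x and y.

Run:
```python
from h import *
S=lambda x,y:((x+.5)/5-.5+180,(y+.5)/5-.5+110)
z=.0843-.0065
print("top",onz("side",S(387,241),z+.036).round(4),"bottom front",onz("side",S(394,322),z).round(4),"pin tip",onz("side",S(407,362),.045).round(4))
```

```text
top [0.4919 0.0868 0.1138] bottom front [0.4916 0.0753 0.0778] pin tip [0.4934 0.088  0.045 ]
```

```bash
python3 -m creep '1 0.006 0.002 -0.06 0 0 0; 1 0.008 0.002 -0.11 0 0 0; 1 0.008 0.002 -0.13 0 0 0; 1 0.008 0.002 -0.14 0 0 0; 1 0.008 0.002 -0.15 0 0 0'; python3 -m creep '1 0 0 -0.004 0 0 0; 1 0 0 -0.008 0 0 0; 1 0 0 -0.012 0 0 0; 1 0 0 -0.012 0 0 0; 1 0 0 -0.012 0 0 0'
```

```text
t: 5.35
tool_pos: [0.4936, 0.0839, 0.0468]
ee_rot: [-90.1, -0.2, -0.4]
wrist_force: [-0.0, -0.5, -0.4]
width: 0.335
t: 5.98
tool_pos: [0.4936, 0.0839, 0.0438]
ee_rot: [-90.1, -0.2, -0.4]
wrist_force: [-0.3, 0.7, -0.1]
width: 0.332
```

No resistance below 42 mm. Continuing down.

```bash
python3 -m creep '1 0 0 -0.015 0 0 0; 1 0 0 -0.03 0 0 0; 1 0 0 -0.045 0 0 0; 1 0 0 -0.056 0 0 0; 1 0 0 -0.06 0 0 0'; python3 -m creep '1 0 0 -0.006 0 0 0; 1 0 0 -0.01 0 0 0; 1 0 0 -0.014 0 0 0; 1 0 0 -0.014 0 0 0; 1 0 0 -0.014 0 0 0'
python3 - <<'E'
from h import *
for n in("side",): cv2.imwrite(f"pics/{n}4.png",read_camera(n)[:,:,::-1])
crop("pics/side4.png","pics/s4.png",180,110,340,230,5)
print(read_state()["tool_pos"],read_state()["wrist_force"])
E
```

```text
t: 6.6
tool_pos: [0.4935, 0.0838, 0.0285]
ee_rot: [-90.1, -0.1, -0.4]
wrist_force: [-0.6, 0.2, -1.6]
width: 0.333
t: 7.22
tool_pos: [0.4936, 0.0839, 0.0266]
ee_rot: [-90.0, -0.1, -0.4]
wrist_force: [-6.3, -0.9, 22.9]
width: 0.337
[0.49360866 0.08388824 0.02658721] [-5.17382947 -0.28897663 21.45109562]
```

View pics/s4.png

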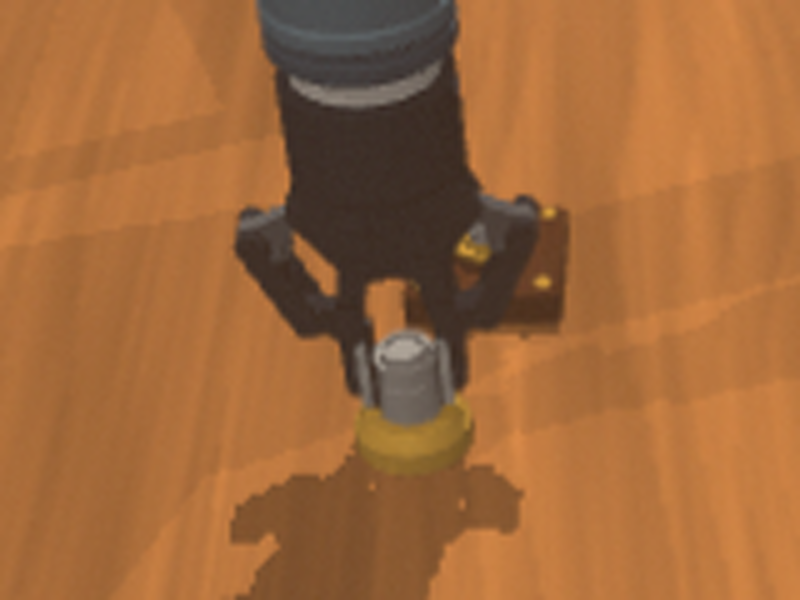

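Fully seated: TCP 0.0266, so underside is about 20 mm up, with 22 N contact, and the picture shows the cap on the brass at (408,415). I'll leave it there and fetch the other cap.

```bash
python3 -m creep '1 0 0 0.003 0 0 0; -1 0 0 0.003 0 0 0; -1 0 0 0.003 0 0 0; -1 0 0 0.003 0 0 0; -1 0 0 0.003 0 0 0'; python3 -m creep '-1 0 0 0.06 0 0 0; -1 0 0 0.15 0 0 0; -1 0 0 0.3 0 0 0; -1 0 -0.2 0.35 0 0 0; -1 0 -0.4 0.35 0 0 0'
```

```text
t: 7.9
tool_pos: [0.4935, 0.0838, 0.0272]
ee_rot: [-90.0, -0.1, -0.4]
wrist_force: [-0.5, -0.1, 1.0]
width: 0.998
t: 8.52
tool_pos: [0.4948, -0.0167, 0.1169]
ee_rot: [-90.0, -0.3, -0.3]
wrist_force: [0.3, -0.5, -0.4]
width: 0.998
```

```bash
python3 -m creep '-1 0.003 -0.2 0 0 0 0; -1 0.006 -0.4 -0.04 0 0 0; -1 0.009 -0.6 -0.08 0 0 0; -1 0.009 -0.72 -0.12 0 0 0; -1 0.009 -0.737 -0.16 0 0 0'; python3 -m creep '-1 0 0 0 0 0 0; -1 0 0 0 0 0 0;-1 0 0 0 0 0 0;-1 0 0 0 0 0 0;-1 0 0 0 0 0 0'
python3 - <<'E'
from h import *
for n in("side","top"): cv2.imwrite(f"pics/{n}5.png",read_camera(n)[:,:,::-1])
crop("pics/side5.png","pics/s5.png",190,140,350,260,5)
crop("pics/side5.png","pics/s5b.png",190,220,350,340,5)
print(read_state()["tool_pos"])
E
```

```text
t: 9.15
tool_pos: [0.4969, -0.2038, 0.0776]
ee_rot: [-90.1, -0.4, -0.5]
wrist_force: [0.5, 0.3, -0.1]
width: 1.001
t: 9.78
tool_pos: [0.497, -0.2035, 0.0777]
ee_rot: [-90.1, -0.4, -0.5]
wrist_force: [-0.1, -0.9, 0.8]
width: 0.996
[ 0.49692202 -0.20368448  0.07763717]
```

View pics/s5b.png

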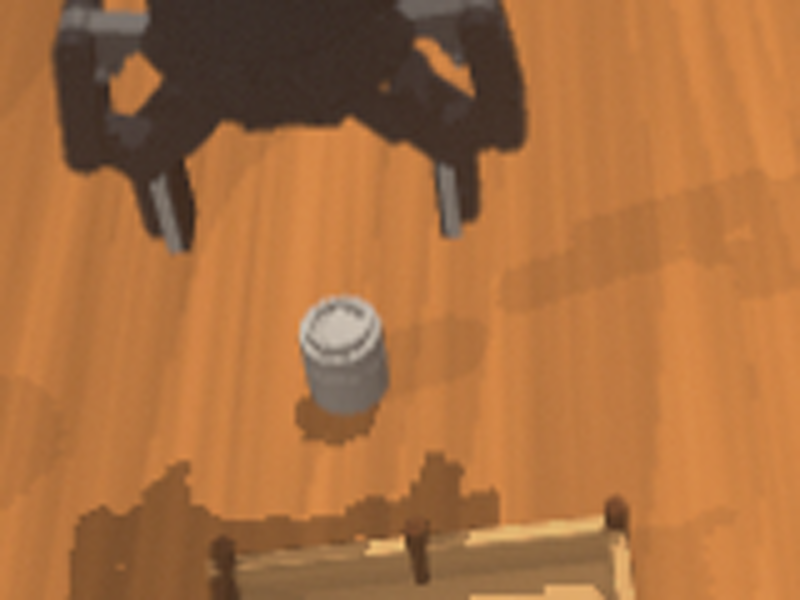

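View pics/side5.png

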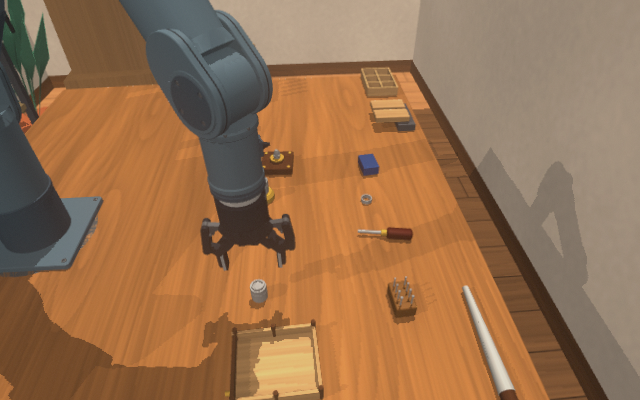

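View pics/top5.png

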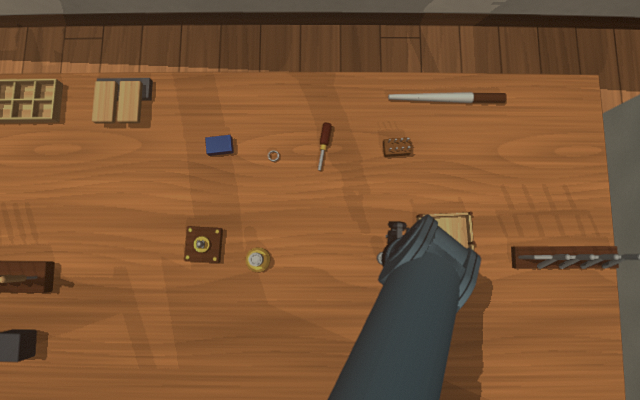

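Cap 1 stands on the gauge at top (256,260) and cap 2 is centred below the fingers. Grasping.

```bash
python3 -m creep '-1 0 0.01 -0.1 0 0 0; -1 0 0.01 -0.2 0 0 0; -1 0 0.01 -0.26 0 0 0; -1 0 0.01 -0.284 0 0 0; 0.5 0 0.01 -0.284 0 0 0'; python3 -m creep '1 0 0 0 0 0 0; 1 0 0 0 0 0 0;1 0 0 0 0 0 0;1 0 0 0 0 0 0;1 0 0 0.05 0 0 0';python3 -m creep '1 0 0 0.08 0 0 0; 1 0 0 0.16 0 0 0;1 0 0 0.24 0 0 0;1 0 0 0.3 0 0 0;1 0 0 0.3 0 0 0'
```

```text
t: 10.5
tool_pos: [0.497, -0.2014, 0.0067]
ee_rot: [-90.1, -0.4, -0.5]
wrist_force: [-0.3, -0.1, -0.3]
width: 0.814
t: 11.12
tool_pos: [0.4965, -0.2011, 0.0194]
ee_rot: [-90.1, -0.3, -0.5]
wrist_force: [1.0, -0.3, -1.4]
width: 0.339
t: 11.75
tool_pos: [0.4973, -0.2013, 0.0956]
ee_rot: [-90.1, -0.5, -0.5]
wrist_force: [0.7, 0.1, -1.1]
width: 0.337
```

```bash
python3 -m creep '1 0.03 -0.15 0 0 0 0; 1 0.06 -0.3 0 0 0 0; 1 0.09 -0.45 0 0 0 0; 1 0.12 -0.55 0 0 0 0; 1 0.12 -0.567 0 0 0 0'; python3 -m creep '1 0 0 -0.08 0 0 0; 1 0 0 -0.16 0 0 0; 1 0 0 -0.24 0 0 0; 1 0 0 -0.3 0 0 0; 1 0 0 -0.33 0 0 0'
```

```text
t: 12.38
tool_pos: [0.5266, -0.3449, 0.0948]
ee_rot: [-90.1, -0.4, -0.7]
wrist_force: [-0.2, 0.6, 0.0]
width: 0.334
t: 13.0
tool_pos: [0.5261, -0.3443, 0.0114]
ee_rot: [-90.1, -0.3, -0.6]
wrist_force: [-14.8, 12.0, 54.2]
width: 0.336
```

Run:
```python
from h import *
for n in("side","top"): cv2.imwrite(f"pics/{n}6.png",read_camera(n)[:,:,::-1])
crop("pics/side6.png","pics/s6.png",190,270,350,390,5)
print(read_state()["tool_pos"],read_state()["wrist_force"])
```

```text
[ 0.52664981 -0.34495608  0.01226051] [-0.50004068  0.31106259 -0.80329309]
```

View pics/s6.png

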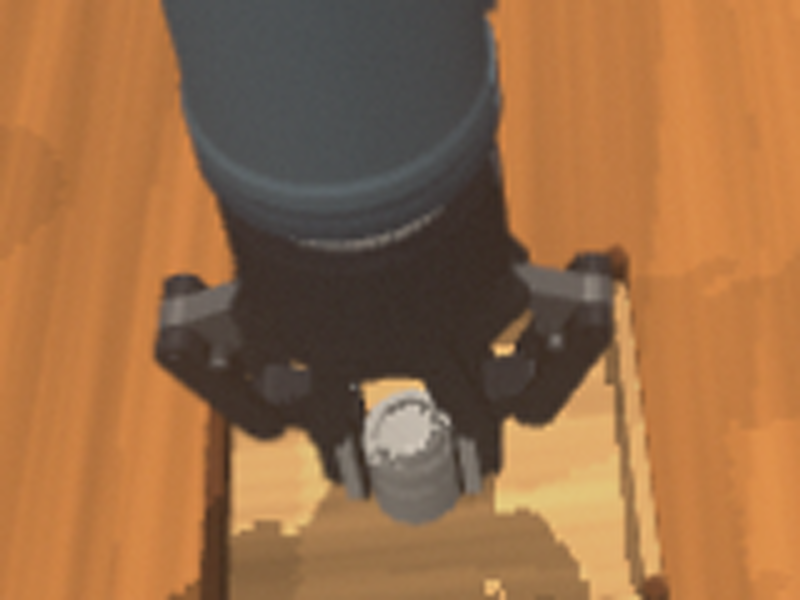

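View pics/top6.png

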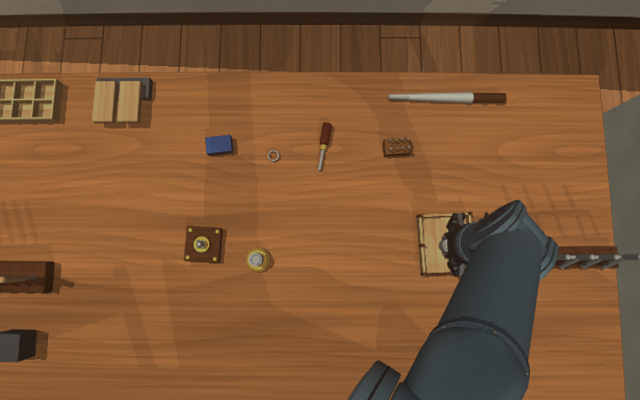

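The cap is in the tray, about 1.5 mm above its floor; the 54 N was a brief touchdown. Lowering gently and letting go.

```bash
python3 -m creep '1 0 0 -0.003 0 0 0; 1 0 0 -0.005 0 0 0; -0.3 0 0 -0.004 0 0 0; -0.3 0 0 -0.004 0 0 0; -0.3 0 0 -0.004 0 0 0'; python3 -m creep '-0.3 0 0 0.04 0 0 0; -0.3 0 0 0.12 0 0 0; -0.3 0 0 0.25 0 0 0; -0.3 0 0 0.38 0 0 0; -0.3 -0.01 0.15 0.4 0 0 0'
```

```text
t: 13.72
tool_pos: [0.5266, -0.3449, 0.0112]
ee_rot: [-90.1, -0.4, -0.7]
wrist_force: [0.3, -0.3, -0.1]
width: 0.651
t: 14.35
tool_pos: [0.5253, -0.3118, 0.1158]
ee_rot: [-90.5, -0.8, -0.9]
wrist_force: [0.1, -0.2, -0.4]
width: 0.644
```

```bash
python3 -m creep '-0.6 -0.02 0.2 0 0 0 0; -0.6 -0.05 0.4 0 0 0 0; -1 -0.07 0.6 0 0 0 0; -1 -0.09 0.8 0 0 0 0; -1 -0.11 1 0 0 0 0'; python3 -m creep '-1 0 0.1 0 0 0 0; -1 -0.01 0.25 0 0 0 0; -1 -0.01 0.4 0 0 0 0; -1 -0.01 0.5 0 0 0 0; -1 -0.012 0.53 0 0 0 0'
python3 - <<'E'
from h import *
for n in("side","top"): cv2.imwrite(f"pics/{n}7.png",read_camera(n)[:,:,::-1])
print(read_state()["tool_pos"],read_state()["ee_rot"])
E
```

```text
t: 14.98
tool_pos: [0.4982, -0.0603, 0.1172]
ee_rot: [-90.4, -0.9, -1.0]
wrist_force: [-0.2, 1.0, 0.8]
width: 1.004
t: 15.6
tool_pos: [0.4957, 0.074, 0.1184]
ee_rot: [-90.3, -1.0, -0.8]
wrist_force: [0.3, -0.3, 0.0]
width: 1.003
[0.49548771 0.07242262 0.11796917] [-90.38942106  -0.9605774   -0.91205208]
```

View pics/top7.png

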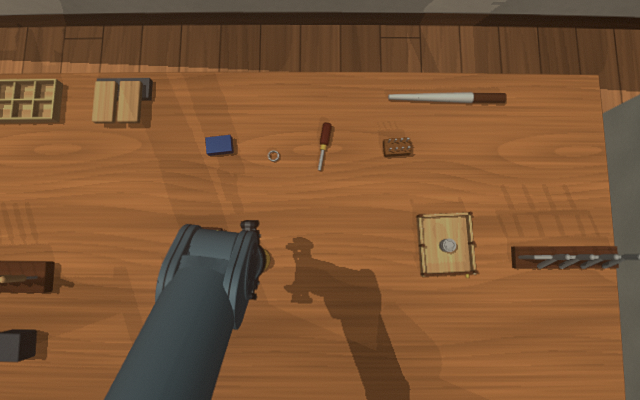

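View pics/side7.png

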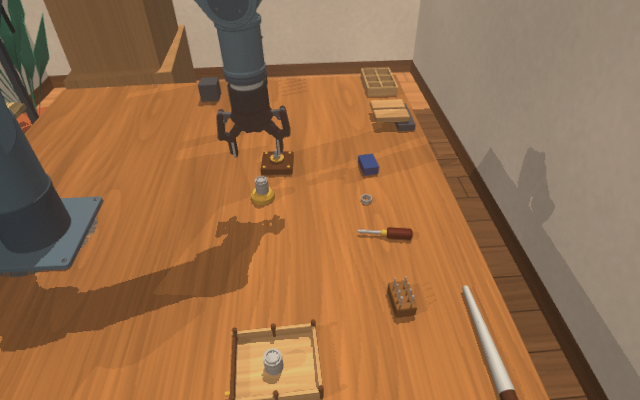

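Misfit cap stands in the tray at top (448,246), and the fitting cap on the gauge at side (262,186). Straightening the tool and going down to regrip.

```bash
python3 -m creep '-1 -0.004 0.025 0 0.002 0.005 0.005; -1 -0.008 0.046 -0.03 0.002 0.005 0.005; -1 -0.008 0.046 -0.12 0.002 0.005 0.005; -1 -0.008 0.046 -0.2 0.002 0.005 0.005; -1 -0.008 0.046 -0.24 0.002 0.005 0.005'
```

```text
t: 16.32
tool_pos: [0.4927, 0.0834, 0.0567]
ee_rot: [-90.1, 0.0, -0.1]
wrist_force: [-0.0, 0.3, 0.3]
width: 0.999
```

```bash
python3 -m creep '-1 0.004 0.002 -0.05 0 0 0; -1 0.004 0.002 -0.09 0 0 0; -1 0.004 0.002 -0.11 0 0 0; -1 0.004 0.002 -0.118 0 0 0; 0.5 0.004 0.002 -0.118 0 0 0' 100; python3 -m creep '1 0 0 0 0 0 0; 1 0 0 0 0 0 0; 1 0 0 0 0 0 0; 1 0 0 0 0 0 0; 1 0 0 0 0 0 0'
python3 - <<'E'
from h import *
print(read_state())
E
```

```text
t: 16.95
tool_pos: [0.4939, 0.084, 0.0273]
ee_rot: [-90.1, 0.0, -0.1]
wrist_force: [-1.0, -1.6, 0.1]
width: 0.818
t: 17.58
tool_pos: [0.4941, 0.084, 0.028]
ee_rot: [-90.0, 0.0, -0.1]
wrist_force: [-1.3, -0.1, 8.5]
width: 0.325
{'t': 17.575, 'joint_positions': array([-32.39963846,  37.76765146,  22.432086  , 117.96600798,
       -28.31214042,  29.45875828,  10.73460733]), 'dq': array([-0.04655416, -0.03844412, -0.05182549,  0.04168084, -0.01732331,
        0.03994843,  0.03126736]), 'tau': array([ 1.03458997e-01, -4.54051888e+01,  6.79196566e+00, -1.26014149e+01,
       -4.74591949e-02, -6.66979551e-01,  2.51396029e-02]), 'tool_pos': array([0.49411883, 0.08404563, 0.02804686]), 'ee_rot': array([-9.00295794e+01,  6.00941107e-03, -7.21661793e-02]), 'wrist_force': array([-1.34494791, -0.08461197,  8.49631504]), 'ft_torque': array([-0.00730369,  0.46757091, -0.07409011]), 'width': 0.32530956549194023}
```

```bash
python3 -m creep '1 0 0 0.06 0 0 0; 1 0 0 0.14 0 0 0; 1 0 0 0.22 0 0 0; 1 0 0 0.28 0 0 0; 1 0 0 0.29 0 0 0'; python3 -m creep '1 0.033 0.12 0 0 0 0; 1 0.066 0.25 0 0 0 0; 1 0.1 0.38 0 0 0 0; 1 0.132 0.48 0 0 0 0; 1 0.132 0.502 0 0 0 0'; python3 -m creep '1 0 0 0 0 0 0; 1 0 0 0 0 0 0; 1 0 0 0 0 0 0; 1 0 0 -0.01 0 0 0; 1 0 0 -0.02 0 0 0';  python3 - <<'E'
from h import *
for n in("side","top"): cv2.imwrite(f"pics/{n}8.png",read_camera(n)[:,:,::-1])
crop("pics/side8.png","pics/s8.png",200,80,340,200,5)
print(read_state())
E
```

```text
t: 18.2
tool_pos: [0.4948, 0.0843, 0.1017]
ee_rot: [-90.0, -0.1, -0.1]
wrist_force: [-0.7, 0.3, -2.0]
width: 0.324
t: 18.82
tool_pos: [0.5275, 0.2116, 0.1011]
ee_rot: [-90.0, -0.1, 0.1]
wrist_force: [0.0, -0.1, -1.3]
width: 0.326
t: 19.45
tool_pos: [0.5275, 0.2113, 0.0959]
ee_rot: [-90.0, -0.1, 0.1]
wrist_force: [0.3, -0.4, -0.1]
width: 0.326
{'t': 19.55, 'joint_positions': array([-47.01143311,  36.13088157,  27.87347482, 107.54131722,
       -24.20746364,  42.1943799 ,  -5.37601156]), 'dq': array([-0.16808499, -0.17105717,  0.09774292, -0.24096775,  0.05727559,
        0.23811586, -0.1353744 ]), 'tau': array([ 1.07990855e-01, -5.18724096e+01,  9.06979859e+00, -1.84352267e+01,
       -7.11894681e-03, -5.91254560e-02,  1.71337993e-02]), 'tool_pos': array([0.52723368, 0.21137328, 0.09567983]), 'ee_rot': array([-8.99997922e+01, -3.90698487e-02,  9.36709427e-02]), 'wrist_force': array([ 0.63781547,  0.33557928, -0.88647734]), 'ft_torque': array([-0.01815913, -0.01930059, -0.02296294]), 'width': 0.3247161472556041}
```

View pics/s8.png

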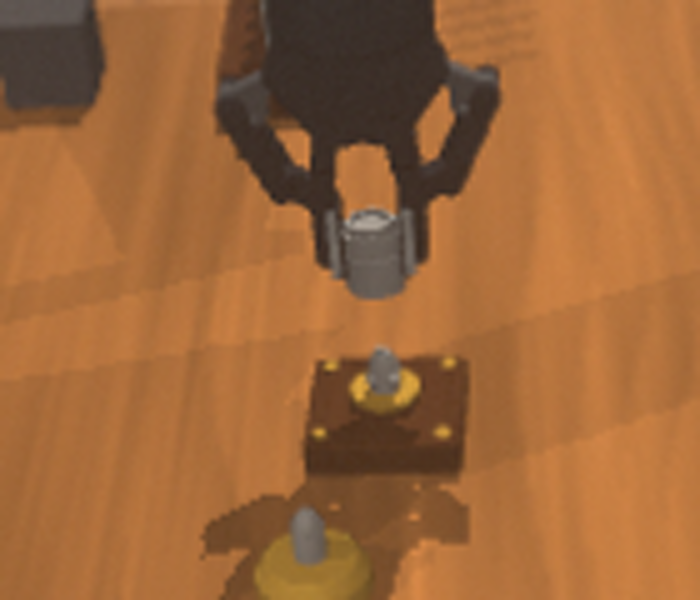

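Cap top is at crop (371,223), stud tip at (382,350).

Run:
```python
from h import *
S=lambda x,y:((x+.5)/5-.5+200,(y+.5)/5-.5+80)
z=.0957-.008
print("top",onz("side",S(371,224),z+.036).round(4),"bottom front",onz("side",S(376,299),z).round(4),"stud tip",onz("side",S(381,351),.049).round(4),"washer",onz("side",S(385,390),.028).round(4))
```

```text
top [0.5276 0.2108 0.1237] bottom front [0.5272 0.2006 0.0877] stud tip [0.5264 0.2131 0.049 ] washer [0.5268 0.2087 0.028 ]
```

```bash
python3 -m creep '1 0 0 -0.06 0 0 0; 1 0 0 -0.12 0 0 0; 1 0 0 -0.15 0 0 0; 1 0 0 -0.165 0 0 0; 1 0 0 -0.175 0 0 0' 110; python3 -m creep '1 0 0 -0.004 0 0 0; 1 0 0 -0.008 0 0 0; 1 0 0 -0.012 0 0 0; 1 0 0 -0.014 0 0 0; 1 0 0 -0.014 0 0 0'
```

```text
t: 20.18
tool_pos: [0.5274, 0.2113, 0.0518]
ee_rot: [-90.0, -0.0, 0.1]
wrist_force: [-0.0, -1.4, 0.8]
width: 0.318
t: 20.8
tool_pos: [0.5273, 0.2108, 0.0483]
ee_rot: [-90.0, -0.0, 0.1]
wrist_force: [-1.1, -4.4, 1.2]
width: 0.318
```

Lateral force of −4.4 N in y means the stud is slightly toward −y. Easing that and continuing.

```bash
python3 -m creep '1 -0.001 -0.005 0 0 0 0; 1 -0.001 -0.005 -0.005 0 0 0; 1 -0.001 -0.005 -0.01 0 0 0; 1 -0.001 -0.005 -0.015 0 0 0; 1 -0.001 -0.005 -0.015 0 0 0'; python3 -m creep '1 0 0 -0.005 0 0 0; 1 0 0 -0.01 0 0 0; 1 0 0 -0.015 0 0 0; 1 0 0 -0.02 0 0 0; 1 0 0 -0.02 0 0 0'
```

```text
t: 21.42
tool_pos: [0.5275, 0.2098, 0.0451]
ee_rot: [-90.0, -0.1, 0.1]
wrist_force: [-2.3, -1.0, 7.0]
width: 0.32
t: 22.05
tool_pos: [0.527, 0.2097, 0.0394]
ee_rot: [-90.0, -0.0, 0.1]
wrist_force: [0.4, -2.2, -6.1]
width: 0.317
```

Clicked over. Now pressing on the washer.

```bash
python3 -m creep '1 0 -0.002 -0.005 0 0 0; 1 0 -0.002 -0.01 0 0 0; 1 0 -0.002 -0.015 0 0 0; 1 0 -0.002 -0.02 0 0 0; 1 0 -0.002 -0.024 0 0 0'; python3 -m creep '1 0 0 -0.002 0 0 0; 1 0 0 -0.004 0 0 0; 1 0 0 -0.004 0 0 0; 1 0 0 -0.004 0 0 0; 1 0 0 -0.004 0 0 0'
```

```text
t: 22.68
tool_pos: [0.5275, 0.2095, 0.0339]
ee_rot: [-90.0, -0.1, 0.1]
wrist_force: [-1.3, 0.2, 5.2]
width: 0.317
t: 23.3
tool_pos: [0.5275, 0.2095, 0.0334]
ee_rot: [-90.0, -0.1, 0.1]
wrist_force: [-2.1, -1.1, 7.3]
width: 0.317
```

```bash
python3 -m creep '1 0 0 -0.003 0 0 0; 1 0 0 -0.006 0 0 0; 1 0 0 -0.009 0 0 0; 1 0 0 -0.01 0 0 0; 1 0 0 -0.01 0 0 0'
python3 - <<'E'
from h import *
for n in("side","top"): cv2.imwrite(f"pics/{n}9.png",read_camera(n)[:,:,::-1])
crop("pics/side9.png","pics/s9.png",200,80,340,200,5)
s=read_state();print(s["tool_pos"],s["wrist_force"])
E
```

```text
t: 23.92
tool_pos: [0.5275, 0.2096, 0.0321]
ee_rot: [-89.9, -0.0, 0.1]
wrist_force: [-4.7, -0.6, 13.9]
width: 0.325
[0.52751099 0.20956079 0.03209049] [-3.90171896 -0.52135309 14.62548758]
```

View pics/s9.png

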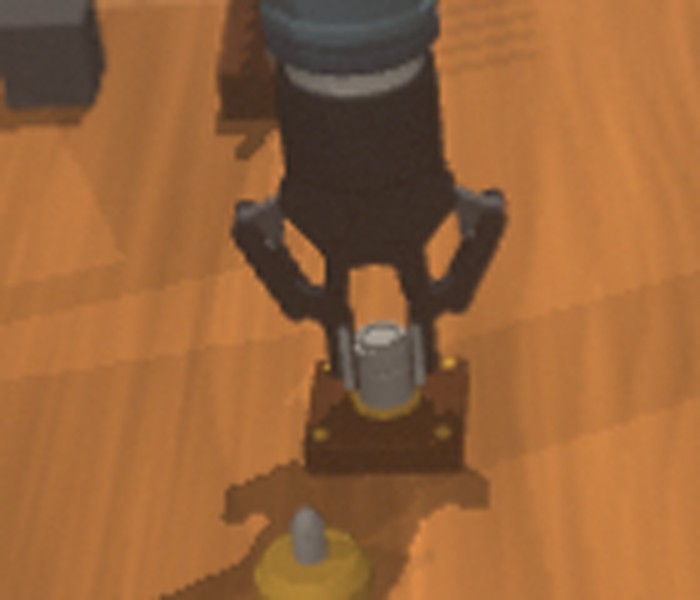

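The cap is on the washer and block at (385,390), with 14.6 N and TCP 0.0321, so the washer is about bottomed. Final check that it stays stable and the rest of the bench is unchanged.

Run:
```python
from h import *
for i in range(8): im=read_camera("top")
cv2.imwrite("pics/top10.png",im[:,:,::-1])
s=read_state();print(s["t"],s["tool_pos"],s["wrist_force"],s["width"])
```

```text
24.425 [0.52751762 0.2095577  0.03209147] [-4.71050596e+00  7.88732479e-03  1.36319941e+01] 0.3199044413484534
```

View pics/top10.png

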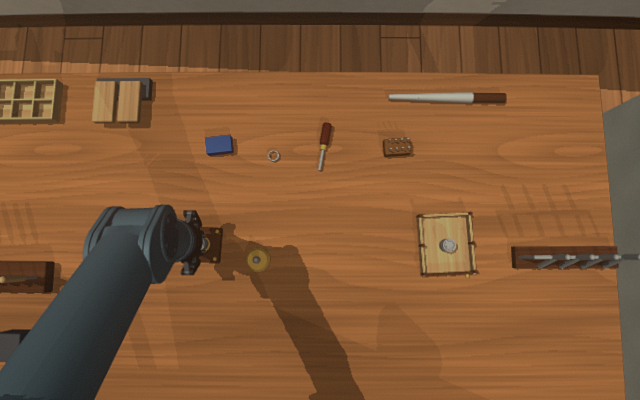

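The press holds steady, the misfit cap stands in the tray at (448,246), and the bystanders are where they were.

```bash
python3 -c "from workcell import *; print(finish_job())"
```

```text
the job is handed in; nothing more can be done
None
```

The job is handed in: the fitting cap is clicked onto the stud and held pressed down, and the other cap stands released in the sweep tray.

- **Which cap fits:** the cap nearer the gauge slid all the way down the pin. Its underside came to about 20 mm up, with firm contact at the base (about 22 N). I left it there while I put the other cap in the tray, and did not try that other cap on the pin.
- **Press on the stud:** the force dipped as the cap clicked over the balls. At the end the tool was at z = 0.0321 m with a steady 13.6–14.6 N. That is more than the 12 N that bottoms the washer; I worked this out from force and height, as I could not read the washer directly.
- **Last picture:** the misfit cap stands in the tray and the other things on the bench look unmoved. The clock was 24.4 s.
- **Irregularities:**
  - A brief 54 N touchdown spike showed at the wrist when the held cap first met the tray floor, and it was gone at the next reading.
  - The stud was about 1.5 mm off my first aim in y, which I corrected from the side force on the way down.
  - A side force of about 4–5 N in x remained during the final press.

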